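# Close the lunch carrier: key the top tin on and clamp it

## Task

Stack the loose lunch tin on the bottom tin in the wooden carrier, its groove fully down over the key rib, and let go of it. Then slide the carrier's jaw shut until the tin is pushed up against the sprung stop and held with a firm but gentle squeeze, and leave it clamped like that. Leave everything else on the counter where it is.

Things in the scene. Friction and masses are not known exactly. Their poses are not given: they have to be found in the camera images.
- carrier: Lunch carrier fixed to the counter: wooden base 310 x 110 x 12 mm with a steel bottom tin fixed on it (lid 124 x 90 mm, lid top at z = 58 mm). Origin on the counter under the centre of the bottom tin; x along the base from the sliding jaw (-x end) towards the sprung stop (+x end), z up.
- rib_top (a point): middle of the top of the key: a straight rib on the bottom tin's lid, along carrier x, 100 mm long, 10 mm wide (6 mm at its top), 8 mm high, at carrier x = 0, y = +15 mm (off-centre), top at z = 66 mm. Axes as the carrier's.
- stop_zone (a point): nominal middle of the sprung stop's setting range (carrier x = 71 mm, z = 89 mm), not the stop itself. The stop is an aluminium post with a spring plate facing carrier -x, 64 mm wide, z = 72 to 106 mm; its face is set differently each time, 9 mm either way of this point, unmeasured. The plate yields about 0.5 mm per N, at most 12 mm.
- tin: Loose steel lunch tin, 110 (x) x 86 (y) x 53 mm to its lid top, 86 mm with handle, 0.16 to 0.26 kg. Origin: centre of its underside, z up. A groove 14 mm wide, 12 mm deep runs along x through the whole underside at y = +15 mm: it fits the rib only with tin +x along carrier +x. Seated, its origin is at z = 58 mm (66 on the rib) and it can slide along the rib. Starts within 0.9 rad of that yaw.
- tin_center (a point): centre of the loose tin, 43 mm above its underside, axes as the tin's.
- tin_handle (a point): centre of the grip bar of the loose tin's handle, 78 mm above its underside: a black bar 70 mm long (tin x), 14 mm wide (tin y), 16 mm high, raised 17 mm off the lid.
- jaw: Sliding jaw of the carrier: aluminium column on a slide along carrier +x, 65 mm of travel, starts 0 to 12 mm from fully open. Origin on the slide under the column, 12 mm above the counter; axes as the carrier's. The slide rubs with about 8 N and stays where left, keeping a squeeze of up to about 8 N. Wanted: 4 to 8 N of squeeze, so 12 to 16 N of push in all; over 20 N on the tin dents it.
- jaw_face (a point): centre of the jaw's pressing plate face (faces carrier +x; 64 mm wide, 34 mm high), 60 mm ahead of the column's middle and 89 mm above the counter.
- jaw_post (a point): middle of the wooden grip post on top of the jaw column: 22 x 22 mm, at 115 to 157 mm above the counter, this point at 138 mm. It can be pushed or pinched.
- pepper_mill: bystander: dark wooden pepper mill, 52 mm across, 150 mm tall; origin at the centre of its underside; not to be disturbed.
- spice_a: bystander: amber spice jar, 44 mm across, 95 mm tall; origin at the centre of its underside; not to be disturbed.
- spice_b: bystander: clear spice jar, 44 mm across, 95 mm tall; origin at the centre of its underside; not to be disturbed.
- mug: bystander: white mug, 80 mm across, 95 mm tall; origin at the centre of its underside; not to be disturbed.
- salt_bowl: bystander: small blue bowl, 100 mm across, 45 mm tall; origin at the centre of its underside; not to be disturbed.
- stock_can: bystander: tin can with a paper label, 72 mm across, 100 mm tall; origin at the centre of its underside; not to be disturbed.
- spoon: bystander: wooden spoon, 220 mm long, lying flat; origin at the centre of its underside; not to be disturbed.
Things that resemble listed ones, but are neither listed nor needed, are in the scene too. Leave any orange or turquoise look-alike of the tin alone.

How it is judged:
By the outcome, as a careful person would: the job done as asked, in the order asked, and still so for the second after the job is handed in, with the robot touching nothing.
It also fails if it takes over 58 s, if anything falls off the work surface, if the arm or the gripper's body presses on something with over 40 N, if the wrist force passes 120 N, or if a joint passes its speed limit or range.

## Robot

A 6-joint arm with a two-finger parallel gripper is mounted at the origin on the work surface. World frame = base frame: x ahead of the robot, y to its left, z up, the work surface at z = 0. Lengths are in m, angles in rad, forces in N, time in s.
With the tool pointing down it reaches from about 0.375 to 0.825 m from the base axis. Payload 5.5 kg.
Tool frame: the origin (TCP) lies on the front face of the gripper's body, between the roots of the fingers; the fingertips stand 73 mm ahead of it and the grasp point (between the pads) lies 54 mm ahead of it; z points along the fingers, y is the direction in which the jaws open and shut (so a half turn about z gives the same grasp; the last joint's range is limited). The gripper opens to 85 mm and grips with 20 to 120 N. Pads are 22 mm wide; open, the fingers measure 114 mm over their backs; the gripper's body (76 mm by 85 mm) begins 54 mm behind the grasp point. The pads swing forward as they close: fully open they stand 13 mm farther back than shut.
Start: joints at [1.293, 0.314, -0.047, 1.21, 0, 1.571], TCP at [0.165, 0.577, 0.304] pointing down, gripper open.
Joint ranges: [-2.67, 2.67], [-0.69, 1.73], [-1.03, 1.25], [-2.08, 2.16], [-1.42, 1.45], [-3.14, 3.14]. Speed limits (rad/s): [2.39, 2.39, 3.01, 3.14, 3.14, 3.14].

## Interface

Orientations are given as a rotation vector (axis times angle).
In Python, from bench import state, camera, finish_job, masks_of gives the robot as it stands.
- The arm moves only by the tool jog_arm, never from a script. Its argument "increments" is a list of rows, each an object of numbers: "x", "y", "z": the shift along the tool's x, y, z in units of 50 mm (1.0 is 50 mm); "wx", "wy", "wz": the turn, a rotation vector about the tool's x, y, z in units of 5 degrees (1.0 is 5 degrees); "fingers": the closure, from 0 (fully open) to 1 (shut). In form: [{"x": .., "y": .., "z": .., "wx": .., "wy": .., "wz": .., "fingers": ..}, ...]. A call has 1 to 8 rows; each row is the pose to reach, as a shift and turn from the pose commanded when the call began, along the tool's axes at that moment; what a row does not reach only later rows make up. A row lasts 1/10 s, in which the tool goes at most 50 mm and 8.59 degrees, less where a joint would pass 70% of its speed; a pose out of reach is approached as far as the arm can. A call with a gripper value outside its range is refused whole. The fingers move at their own pace and stop on an object; "newtons" is the grip in N (left out, the last holds). Time passes only in rows, so rows that repeat a pose let the fingers close. It gives the time, the measured TCP pose, the force and the opening at its end, in the units of the state.
- state(): the state, without advancing time (a new reading comes with each control period).
- camera(name): name is "scene" or "side" or "wrist"; returns a dict with "frame" (384x512x3 uint8, blue, green, red), "fovy" (degrees; the focal length in pixels is half the picture's height over the tangent of half this angle, whatever the lens; pixels are square), "cx", "cy" (the principal point, pixels), "world_from_camera" (4x4, takes a point from camera to world coordinates). Camera axes: x right, y down, z forward; pixel columns grow to the right and rows downward; lengths in m; the calibration is good to about 2 mm. A picture is of the moment at which its call begins. There is no depth.
- finish_job(): hands the job in, once; it reports no verdict.
Trained networks look in a picture, given as the dict that the camera call returned (one of the last four; its "shot" number tells which), for a name from the list of things; names that differ only in an ending like _2 or _b are one class to them, and where a whole thing is asked for, a point or a joint stands for the part that bears it (a point fixed in the world has none). Each returns a list of dicts, best first, with "conf" (0 to 1); they miss things now and then, are a little off and sometimes report something else, mostly with a low value. They report only what shows in the picture. A call takes as long as a camera call. They do not tell look-alikes from the thing itself.
- masks_of(picture, thing): "mask" (384x512 bool, what is visible of it) and "position" ([column, row] in pixels, amid what is visible of it).
The state is a dict: "time_s": time; "joint_pos": joint angles; "joint_velocities": joint speeds; "effort": joint torques, N m; "position": TCP position; "eef_rot": TCP orientation; "ft_force": force on the tool from outside, world axes, zero at the start; "moment": the same for the moment, N m; "gripper_width": finger opening in m.
Only numpy, scipy, OpenCV 4.12 (cv2) and the standard library are available. Lean on these libraries where they do the work, as an engineer would, in place of code of your own. Each camera call takes 0.05 s, during which the arm holds its last target. There are 200 camera calls.

## Working session

There is one attempt and no reset: what is moved stays moved. The work goes in short steps, Python scripts to look and compute and a tool call to move; the robot and the scene stay as the last step left them, time stands still between calls to the robot, and variables do not carry over. Pictures are saved under pics/ and viewed, about 8 in all and at most 12, crops included, and the job is handed in when it is done.

Besides the shell and the picture viewer there is one more tool, called after ">>>" by a JSON object that holds its "op" and its "data". jog_arm: Moves the arm, as the interface text tells. Its arguments: {"type":"object","properties":{"increments":{"type":"array"},"newtons":{"type":"number"}},"required":["increments"]}

```bash
mkdir -p pics; ls; cat > h.py <<'E'
import numpy as np, cv2
from bench import state, camera, finish_job, masks_of
from scipy.spatial.transform import Rotation as R
def K(c):
    f=c["frame"].shape[0]/2/np.tan(np.radians(c["fovy"])/2); return f,c["cx"],c["cy"]
def ray(c,p):
    f,cx,cy=K(c); T=np.array(c["world_from_camera"]); d=T[:3,:3]@np.array([(p[0]-cx)/f,(p[1]-cy)/f,1]); return T[:3,3],d
def onz(c,p,z):
    o,d=ray(c,p); return o+d*(z-o[2])/d[2]
def proj(c,P):
    f,cx,cy=K(c); T=np.array(c["world_from_camera"]); q=(np.atleast_2d(P)-T[:3,3])@T[:3,:3]; return np.c_[q[:,0]/q[:,2]*f+cx,q[:,1]/q[:,2]*f+cy]
def tri(cs,ps):
    A=np.zeros((3,3));b=np.zeros(3)
    for c,p in zip(cs,ps):
        o,d=ray(c,p); d=d/np.linalg.norm(d); M=np.eye(3)-np.outer(d,d); A+=M;b+=M@o
    return np.linalg.solve(A,b)
E
python3 - <<'E'
from h import *
s=state(); print(s)
cs={n:camera(n) for n in("scene","side","wrist")}
for n,c in cs.items(): print(n,c["fovy"],c["cx"],c["cy"],np.round(c["world_from_camera"],3).tolist(), [k for k in c])
cv2.imwrite("pics/a.png",np.hstack([cs["scene"]["frame"],cs["side"]["frame"]])[:, :])
cv2.imwrite("pics/scene.png",cv2.resize(cs["scene"]["frame"],(800,600)))
cv2.imwrite("pics/side.png",cv2.resize(cs["side"]["frame"],(800,600)))
for n in("scene","side","wrist"):
  for t in ("tin","tin_handle","carrier","jaw_post","rib_top"):
    for m in masks_of(cs[n],t): print(n,t,round(m["conf"],2),np.round(m["position"],1),m["mask"].sum())
E
```

```text
pics
{'time_s': 0.0, 'joint_pos': array([ 1.29300039e+00,  3.14250668e-01, -4.80833593e-02,  1.21022502e+00,
        8.98584249e-06,  1.57076932e+00]), 'joint_velocities': array([-0.00055369,  0.00090928, -0.00042886, -0.00086454, -0.00149066,
        0.00016944]), 'effort': array([-1.02660175e-03, -5.39589536e+01,  3.39750087e+01,  1.91599218e-02,
        1.50544424e-04,  2.71696116e-06]), 'position': array([0.16441179, 0.57654902, 0.30301783]), 'eef_rot': array([-4.34881910e-01, -3.11109068e+00,  2.74002067e-03]), 'ft_force': array([-0.496225  ,  0.1719688 ,  0.25415511]), 'moment': array([-0.06829392,  0.02969257,  0.01656358]), 'gripper_width': 0.0853817134755587}
scene 52.01671805385333 258.46932979798584 189.10239066168796 [[-0.252, 0.807, -0.534, 1.062], [0.968, 0.217, -0.129, 0.028], [0.012, -0.55, -0.835, 1.005], [0.0, 0.0, 0.0, 1.0]] ['frame', 'fovy', 'cx', 'cy', 'world_from_camera', 'shot']
side 57.98263022842941 260.62395465626105 194.63820303188558 [[0.794, -0.267, 0.546, -0.011], [-0.608, -0.375, 0.7, -0.792], [0.017, -0.888, -0.46, 0.575], [0.0, 0.0, 0.0, 1.0]] ['frame
[... 462 characters left out ...]
in_handle 0.69 [185.5 124.5] 1014
scene tin_handle 0.64 [209.1 158.7] 1174
scene tin_handle 0.59 [212.6 210. ] 1294
scene tin_handle 0.56 [325.2 179. ] 1338
scene carrier 0.58 [343.9 247.4] 4188
scene jaw_post 0.93 [311.2 229.6] 791
scene rib_top 0.77 [343.2 244.9] 4063
side tin 0.9 [257.9 283.4] 2107
side tin 0.78 [295.4 241.5] 1530
side tin 0.65 [243.  341.5] 3588
side tin 0.63 [176.2 219.3] 1149
side tin 0.62 [225.9 189.7] 2022
side tin_handle 0.95 [174.9 219.1] 1143
side tin_handle 0.94 [240. 341.] 3584
side tin_handle 0.85 [297.4 243.2] 1573
side tin_handle 0.7 [257.1 282. ] 2158
side carrier 0.8 [228.1 191.4] 2022
side jaw_post 0.67 [239.9 182.3] 726
side rib_top 0.6 [227.8 189.4] 2201
```

View pics/scene.png

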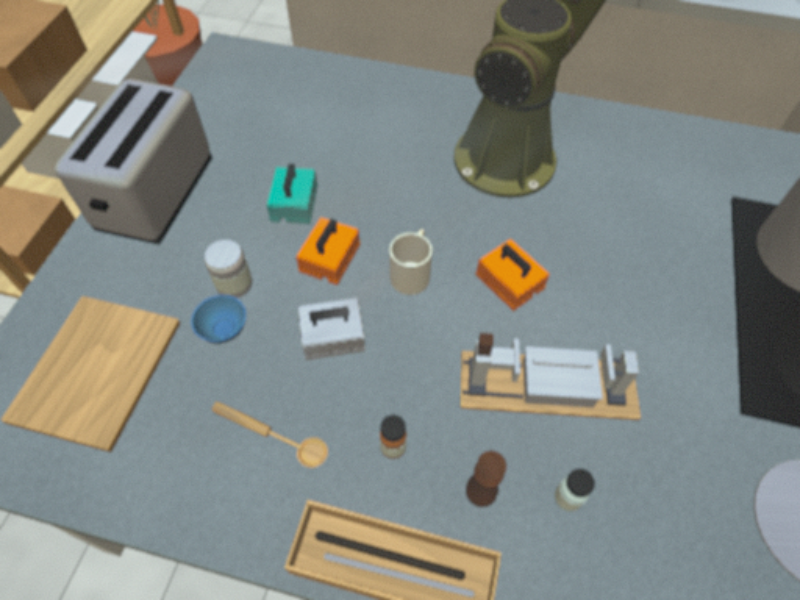

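View pics/side.png

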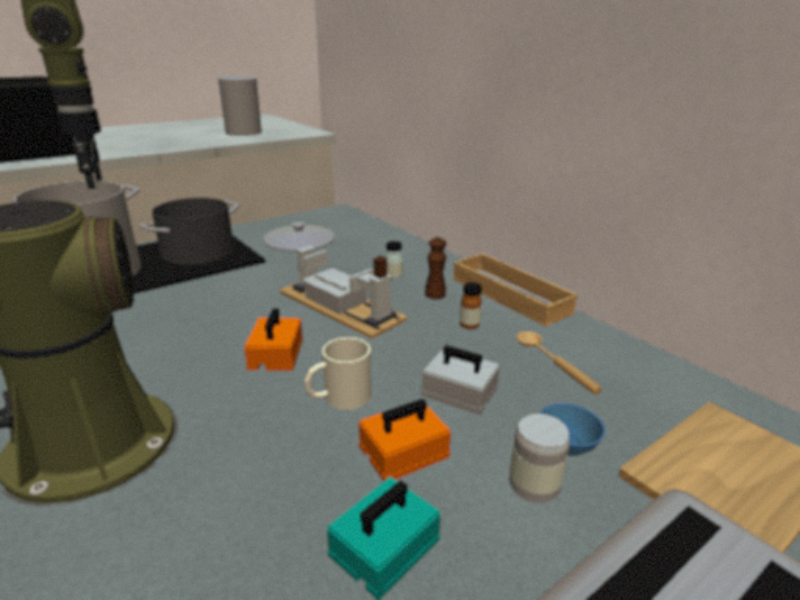

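The scene view shows the silver tin at (331,325) in the 800x600 picture, with its black handle at (329,315). The carrier is at (550,380), its jaw post at (485,345) and its stop at (622,370). Orange and turquoise look-alikes stand nearby, and the mug is at (410,262).

```bash
python3 - <<'E'
from h import *
a=camera("scene"); b=camera("side"); S=512/800
g=lambda l:[np.array(p)*S for p in l]
print("handle tri",tri([a,b],g([(329,315),(463,354)])), "onz78", onz(a,np.array((329,315))*S,.078), onz(b,np.array((463,354))*S,.078))
# handle dark pixels
for c,(x0,y0,x1,y1) in ((a,(300,298,362,335)),(b,(425,335,500,375))):
    x0,y0,x1,y1=[int(v*S) for v in (x0,y0,x1,y1)]
    gr=c["frame"][y0:y1,x0:x1].max(2); m=gr<90; ys,xs=np.nonzero(m); P=np.c_[xs+x0,ys+y0].astype(float)
    W=np.array([onz(c,p,.078)[:2] for p in P]); mu=W.mean(0); u,s,v=np.linalg.svd(W-mu); print("dark",len(P),mu,"dir",np.degrees(np.arctan2(v[0][1],v[0][0])))
for n,z,p in [("rib",.066,(563,365)),("base left top",.012,(462,352)),("base left bot",.012,(461,408)),("base right top",.012,None),("base right bot",.012,(639,416)),("lidTL",.058,(526,347)),("lidTR",.058,(599,349)),("lidBL",.058,(527,391)),("lidBR",.058,(602,394)),("post top",.157,(486,338)),("stop post",.106,(625,360)),("mug",.095,(411,245)),("amber",.095,(393,424)),("mill",.15,(490,465)),("or2",.053,(515,255)),("tinTL",.053,(299,307)),("tinTR",.053,(360,300)),("tinBL",.053,(303,346)),("tinBR",.053,(363,340))]:
    if p: print(n,np.round(onz(a,np.array(p)*S,z),3))
E
```

```text
handle tri [ 0.54431451 -0.23377967  0.07660309] onz78 [ 0.54371475 -0.23199078  0.078     ] [ 0.54367677 -0.23711929  0.078     ]
dark 92 [ 0.54222341 -0.23684918] dir 114.88667028488746
dark 193 [ 0.53990683 -0.23835274] dir -72.35963768695689
rib [0.529 0.182 0.066]
base left top [0.519 0.009 0.012]
base left bot [0.627 0.029 0.012]
base right bot [0.563 0.328 0.012]
lidTL [0.506 0.116 0.058]
lidTR [0.477 0.24  0.058]
lidBL [0.589 0.13  0.058]
lidBR [0.562 0.252 0.058]
post top [0.564 0.043 0.157]
stop post [0.516 0.273 0.106]
mug [ 0.367 -0.128  0.095]
amber [ 0.717 -0.068  0.095]
mill [0.761 0.086 0.15 ]
or2 [0.307 0.066 0.053]
tinTL [ 0.528 -0.297  0.053]
tinTR [ 0.484 -0.194  0.053]
tinBL [ 0.602 -0.263  0.053]
tinBR [ 0.563 -0.165  0.053]
```

```bash
cat >> h.py <<'E'
def go(x,y,z,th):
    "increments (tool axes, move units) from the measured pose to tcp x,y,z, tool down with tool x at th deg"
    s=state(); M=R.from_rotvec(s["eef_rot"]).as_matrix(); t=np.radians(th)
    d=M.T@(np.array([x,y,z])-s["position"])/.05
    T=np.array([[np.cos(t),np.sin(t),0],[np.sin(t),-np.cos(t),0],[0,0,-1]])
    w=np.degrees(R.from_matrix(M.T@T).as_rotvec())/5
    print("xyz",np.round(d,2),"w",np.round(w,2),"rows",round(max(np.linalg.norm(d),np.linalg.norm(w)*5/8.59),1)); return d,w
E
python3 -c "
from h import *
go(.533,.184,.303,103)"
```

```text
xyz [-9.24 -5.54  0.02] w [-0.    0.   12.22] rows 10.8
```

>>> {"op": "jog_arm", "data": {"increments": [{"x":-1.2,"y":-0.7,"z":0,"wz":1.6,"fingers":0},{"x":-2.4,"y":-1.4,"z":0,"wz":3.2},{"x":-3.4,"y":-2.0,"z":0,"wz":4.8},{"x":-4.2,"y":-2.5,"z":0,"wz":6.2},{"x":-5.0,"y":-3.0,"z":0,"wz":7.6},{"x":-5.8,"y":-3.5,"z":0,"wz":9.0},{"x":-6.6,"y":-4.0,"z":0,"wz":10.4},{"x":-7.4,"y":-4.4,"z":0,"wz":12.2}]}}

```text
$.increments[0]: bad value
```

```bash
python3 -c "
from h import *
go(.533,.184,.303,103)"
```

```text
xyz [-9.24 -5.54  0.02] w [-0.    0.   12.22] rows 10.8
```

>>> {"op": "jog_arm", "data": {"increments": [{"x":-1.2,"y":-0.7,"z":0,"wx":0,"wy":0,"wz":1.6,"fingers":0},{"x":-2.4,"y":-1.4,"z":0,"wx":0,"wy":0,"wz":3.2,"fingers":0},{"x":-3.4,"y":-2.0,"z":0,"wx":0,"wy":0,"wz":4.8,"fingers":0},{"x":-4.2,"y":-2.5,"z":0,"wx":0,"wy":0,"wz":6.2,"fingers":0},{"x":-5.0,"y":-3.0,"z":0,"wx":0,"wy":0,"wz":7.6,"fingers":0},{"x":-5.8,"y":-3.5,"z":0,"wx":0,"wy":0,"wz":9.0,"fingers":0},{"x":-6.6,"y":-4.0,"z":0,"wx":0,"wy":0,"wz":10.4,"fingers":0},{"x":-7.4,"y":-4.4,"z":0,"wx":0,"wy":0,"wz":12.2,"fingers":0}]}}

```text
time_s: 1.8
position: [0.4393, 0.2837, 0.3042]
eef_rot: [1.952, 2.461, 0.001]
ft_force: [0.3, 0.2, -0.4]
gripper_width: 0.0856
```

```bash
python3 -c "
from h import *
go(.533,.184,.303,103)"
```

```text
xyz [-2.37  1.37  0.02] w [ 0.01 -0.    0.03] rows 2.7
```

>>> {"op": "jog_arm", "data": {"increments": [{"x":-0.8,"y":0.5,"z":0,"wx":0,"wy":0,"wz":0,"fingers":0},{"x":-1.6,"y":0.9,"z":0,"wx":0,"wy":0,"wz":0,"fingers":0},{"x":-2.2,"y":1.3,"z":0,"wx":0,"wy":0,"wz":0,"fingers":0},{"x":-2.36,"y":1.36,"z":0,"wx":0,"wy":0,"wz":0,"fingers":0},{"x":-2.36,"y":1.36,"z":0,"wx":0,"wy":0,"wz":0,"fingers":0},{"x":-2.36,"y":1.36,"z":0,"wx":0,"wy":0,"wz":0,"fingers":0}]}}

```text
time_s: 2.4
position: [0.5314, 0.1871, 0.3038]
eef_rot: [-1.944, -2.467, 0.0]
ft_force: [0.3, 0.6, -0.1]
gripper_width: 0.0851
```

```bash
python3 - <<'E'
from h import *
import pickle
c=camera("wrist"); pickle.dump(c,open("car.pkl","wb"))
cv2.imwrite("pics/car.png",cv2.resize(c["frame"],(800,600)))
for m in masks_of(c,"jaw_post")[:2]: print(m["conf"],m["position"],m["mask"].sum())
print(state()["position"])
E
```

```text
0.85 [260.1, 276.4] 2809
0.26 [433.5, 182.0] 2764
[0.53113663 0.1876687  0.30396799]
```

View pics/car.png

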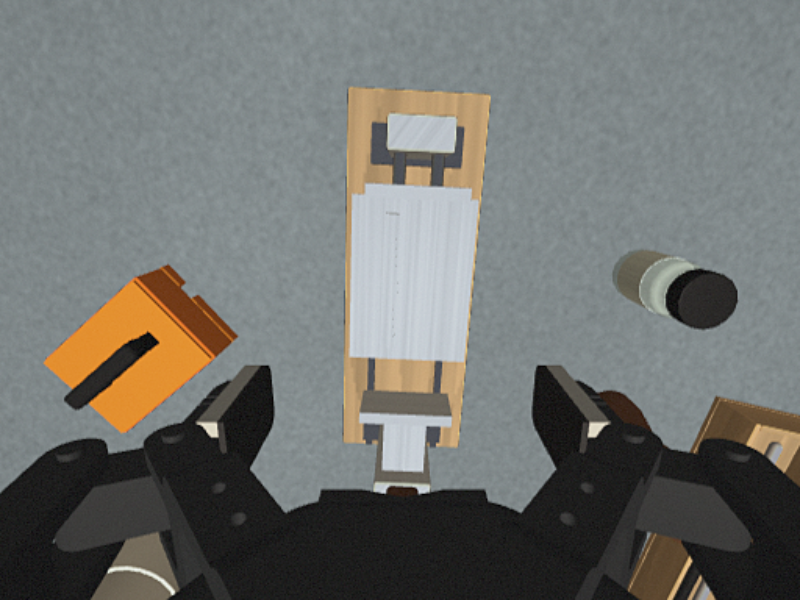

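The wrist picture shows the carrier with base corners near (348,88), (490,96), (344,443) and (457,447). The stop's post top is at (422,133), its plate's top edge at y≈187, and the jaw plate's top edge at y≈415. The rib line is at x≈393, on the left, which is carrier +y.

```bash
cat >> h.py <<'E'
from scipy.optimize import least_squares
def fit(c,X,p,x0):
    "fit x,y,yaw of body points X (z absolute world) to pixels p"
    X=np.array(X,float);p=np.array(p,float)
    def W(q): k,s=np.cos(q[2]),np.sin(q[2]); return np.c_[q[0]+k*X[:,0]-s*X[:,1],q[1]+s*X[:,0]+k*X[:,1],X[:,2]]
    r=least_squares(lambda q:(proj(c,W(q))-p).ravel(),x0); print("fit",np.round(r.x[:2],4),round(np.degrees(r.x[2]),2),"res px",np.round(r.fun.reshape(-1,2),1).tolist()); return r.x
E
python3 - <<'E'
from h import *
import pickle
c=pickle.load(open("car.pkl","rb")); f=c["frame"]
S=.64
P=np.array([(348,88),(490,96),(344,443),(457,447)])*S
X=[(.155,.055,.012),(.155,-.055,.012),(-.155,.055,.012),(-.155,-.055,.012)]
q=fit(c,X,P,[.533,.184,1.8])
q2=fit(c,[(-.062,.045,.058),(-.062,-.045,.058)],np.array([(350,357),(466,361)])*S,q)
def w(x,y,z): k,s=np.cos(q[2]),np.sin(q[2]); return [q[0]+k*x-s*y,q[1]+s*x+k*y,z]
for n,pt in [("rib ends",(.05,.015,.066)),("",(-.05,.015,.066)),("stop face nominal top",(.071,0,.106))]: print(n,proj(c,[w(*pt)])/S)
# jaw plate face top edge at z=.106, stop plate face
k,s=np.cos(q[2]),np.sin(q[2])
for n,p in [("stop plate front top L",(367,198)),("jaw plate top front",(405,394))]:
    v=onz(c,np.array(p)*S,.106); d=v[:2]-q[:2]; print(n,k*d[0]+s*d[1],-s*d[0]+k*d[1])
cr=f[105:240,215:315]; cr=cv2.convertScaleAbs(cr,alpha=3,beta=-400); cv2.imwrite("pics/lid.png",cv2.resize(cr,None,fx=4.4,fy=4.4,interpolation=2))
E
```

```text
fit [0.5418 0.1651] 100.87 res px [[-0.6, -0.4], [0.7, -0.7], [-0.9, 0.6], [0.8, 1.2]]
fit [0.5392 0.1813] 101.47 res px [[0.3, 0.0], [-0.3, -0.0]]
rib ends [[392.25664481 236.83327131]]
 [[386.89870973 367.43783688]]
stop face nominal top [[416.89899224 211.54227048]]
stop plate front top L 0.07756042591250599 0.030365923807715408
jaw plate top front -0.05087408408503399 0.0012578686710961462
```

View pics/lid.png

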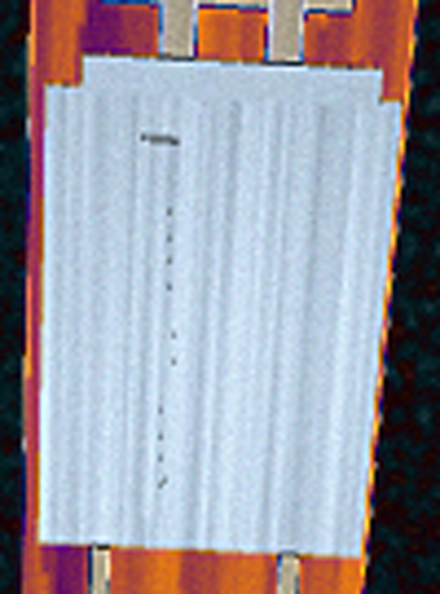

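The enhanced crop shows the lid corners at (40,543), (362,556), (45,86) and (400,102). The rib's +x end is the dark mark at (160,138). The stop plate's front lower edge is hidden among the pale tones, with its back edge at y≈55–70.

```bash
python3 - <<'E'
from h import *
import pickle
c=pickle.load(open("car.pkl","rb"))
o=np.array([215,105]); L=lambda *p:np.array(p)/4.4+o
P=[L(40,543),L(362,556),L(45,86),L(400,102)]
X=[(-.062,.045,.058),(-.062,-.045,.058),(.062,.045,.058),(.062,-.045,.058)]
q=fit(c,X,P,[.533,.184,1.8])
fit(c,X+[(.05,.015,.064)],P+[L(160,138)],q)
k,s=np.cos(q[2]),np.sin(q[2])
def loc(p,z): v=onz(c,p,z); d=v[:2]-q[:2]; return np.round([k*d[0]+s*d[1],-s*d[0]+k*d[1]],4)
print("stop back top edge L,R z.106",loc(L(84,56),.106),loc(L(382,70),.106))
print("base",[loc(np.array(p)*.64,.012) for p in ((348,88),(490,96),(344,443),(457,447))])
print("jaw plate top edges",[loc(np.array(p)*.64,.106) for p in ((363,393),(451,394),(361,415),(452,415),(361,425))])
go(.542+.01,-.235,.303,112)
E
```

```text
fit [0.539  0.1807] 101.18 res px [[-0.2, 0.3], [0.1, 0.2], [-0.3, -0.1], [0.4, -0.3]]
fit [0.5389 0.1808] 101.18 res px [[-0.3, 0.2], [0.1, 0.1], [-0.3, -0.3], [0.3, -0.4], [0.2, 0.5]]
stop back top edge L,R z.106 [0.0701 0.0311] [ 0.0699 -0.032 ]
base [array([0.1392, 0.0538]), array([ 0.1381, -0.0548]), array([-0.1693,  0.0548]), array([-0.1691, -0.0525])]
jaw plate top edges [array([-0.0671,  0.0303]), array([-0.0653, -0.0294]), array([-0.0838,  0.0314]), array([-0.0812, -0.0312]), array([-0.0916,  0.0313])]
xyz [-8.31 -1.58  0.02] w [-0.   -0.   -1.68] rows 8.5
```

>>> {"op": "jog_arm", "data": {"increments": [{"x":-1.0,"y":-0.2,"z":0,"wx":0,"wy":0,"wz":-0.3,"fingers":0},{"x":-2.0,"y":-0.4,"z":0,"wx":0,"wy":0,"wz":-0.6,"fingers":0},{"x":-3.0,"y":-0.6,"z":0,"wx":0,"wy":0,"wz":-0.9,"fingers":0},{"x":-4.0,"y":-0.8,"z":0,"wx":0,"wy":0,"wz":-1.1,"fingers":0},{"x":-5.0,"y":-1.0,"z":0,"wx":0,"wy":0,"wz":-1.3,"fingers":0},{"x":-6.0,"y":-1.2,"z":0,"wx":0,"wy":0,"wz":-1.5,"fingers":0},{"x":-7.0,"y":-1.4,"z":0,"wx":0,"wy":0,"wz":-1.68,"fingers":0},{"x":-7.8,"y":-1.5,"z":0,"wx":0,"wy":0,"wz":-1.68,"fingers":0}]}}

```text
time_s: 3.3
position: [0.5498, -0.2108, 0.3044]
eef_rot: [1.756, 2.604, 0.001]
ft_force: [1.0, 0.6, 0.6]
gripper_width: 0.0855
```

>>> {"op": "jog_arm", "data": {"increments": [{"x":-0.4,"y":-0.06,"z":0,"wx":0,"wy":0,"wz":0,"fingers":0},{"x":-0.5,"y":-0.08,"z":0,"wx":0,"wy":0,"wz":0,"fingers":0},{"x":-0.5,"y":-0.08,"z":0,"wx":0,"wy":0,"wz":0,"fingers":0},{"x":-0.5,"y":-0.08,"z":0,"wx":0,"wy":0,"wz":0,"fingers":0}]}}

```text
time_s: 3.7
position: [0.5557, -0.2329, 0.3039]
eef_rot: [-1.756, -2.604, -0.001]
ft_force: [-0.7, 0.7, -0.1]
gripper_width: 0.0856
```

```bash
python3 - <<'E'
from h import *
import pickle
c=camera("wrist"); pickle.dump(c,open("tin.pkl","wb"))
cv2.imwrite("pics/tin.png",cv2.resize(c["frame"],(800,600),interpolation=2))
for m in masks_of(c,"tin")[:2]: print(m["conf"],m["position"],m["mask"].sum())
go(.542,-.235,.303,112)
E
```

```text
0.74 [246.8, 167.8] 6510
0.62 [457.9, 90.4] 3366
xyz [ 0.07 -0.27  0.02] w [ 0. -0.  0.] rows 0.3
```

View pics/tin.png

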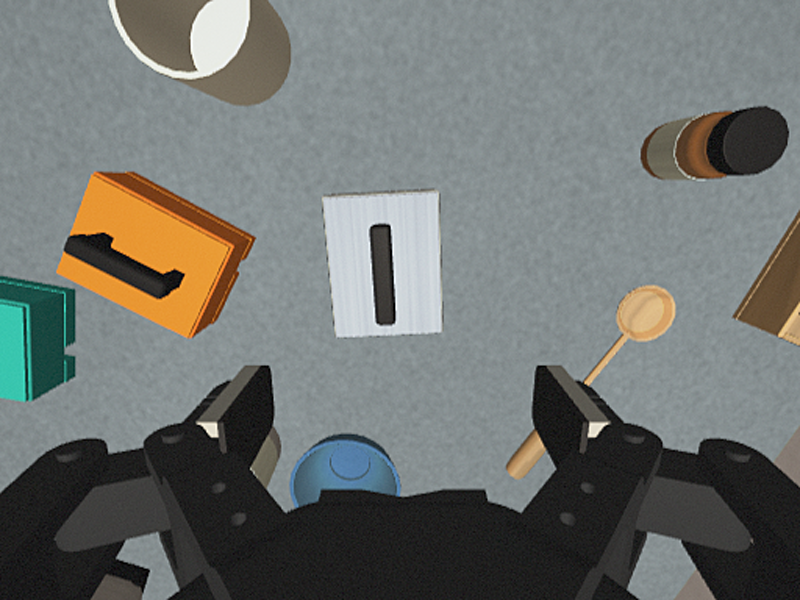

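The tin's lid corners are at (323,197), (439,191), (337,338) and (442,332). The handle top runs from (380,225) to (386,323).

```bash
python3 - <<'E'
from h import *
import pickle
c=pickle.load(open("tin.pkl","rb")); S=.64
P=np.array([(323,197),(439,191),(337,338),(442,332)])*S
X=[(.055,.043,.053),(.055,-.043,.053),(-.055,.043,.053),(-.055,-.043,.053)]
q=fit(c,X,P,[.542,-.235,1.95])
P2=np.array([(370,225),(391,223),(375,324),(396,323)])*S
X2=[(.035,.007,.086),(.035,-.007,.086),(-.035,.007,.086),(-.035,-.007,.086)]
q2=fit(c,X2,P2,q)
fit(c,X+X2,np.r_[P,P2],q)
go(*q2[:2],.22,np.degrees((q[2]+q2[2])/2))
E
```

```text
fit [ 0.5426 -0.236 ] 115.0 res px [[-1.3, -0.8], [1.0, -1.0], [-1.3, 1.0], [1.6, 1.4]]
fit [ 0.5419 -0.2348] 114.29 res px [[-0.2, -0.9], [0.0, -0.2], [0.4, 0.6], [-0.2, 0.7]]
fit [ 0.5422 -0.2354] 114.82 res px [[-1.3, -1.6], [1.1, -1.6], [-1.6, 0.3], [1.4, 1.0], [-0.4, -0.2], [-0.2, 0.4], [0.8, 1.1], [0.2, 1.2]]
xyz [ 0.07 -0.27  1.68] w [ 0.   -0.   -0.53] rows 1.7
```

>>> {"op": "jog_arm", "data": {"increments": [{"x":0.07,"y":-0.27,"z":0.8,"wx":0,"wy":0,"wz":-0.53,"fingers":0},{"x":0.07,"y":-0.27,"z":1.6,"wx":0,"wy":0,"wz":-0.53,"fingers":0},{"x":0.07,"y":-0.27,"z":2.2,"wx":0,"wy":0,"wz":-0.53,"fingers":0},{"x":0.07,"y":-0.27,"z":2.7,"wx":0,"wy":0,"wz":-0.53,"fingers":0},{"x":0.07,"y":-0.27,"z":3.1,"wx":0,"wy":0,"wz":-0.53,"fingers":0},{"x":0.07,"y":-0.27,"z":3.42,"wx":0,"wy":0,"wz":-0.53,"fingers":0},{"x":0.07,"y":-0.27,"z":3.42,"wx":0,"wy":0,"wz":-0.53,"fingers":0},{"x":0.07,"y":-0.27,"z":3.42,"wx":0,"wy":0,"wz":-0.53,"fingers":0}]}}

```text
time_s: 4.6
position: [0.5419, -0.2357, 0.1333]
eef_rot: [-1.697, -2.644, -0.0]
ft_force: [1.4, -0.4, -0.3]
gripper_width: 0.0858
```

```bash
python3 - <<'E'
from h import *
go(.542,-.2352,.132,114.7)
E
```

```text
xyz [0.01 0.01 0.03] w [-0.   -0.   -0.02] rows 0.0
```

>>> {"op": "jog_arm", "data": {"increments": [{"x":0,"y":0,"z":0,"wx":0,"wy":0,"wz":0,"fingers":0.5},{"x":0,"y":0,"z":0,"wx":0,"wy":0,"wz":0,"fingers":0.8},{"x":0,"y":0,"z":0,"wx":0,"wy":0,"wz":0,"fingers":1},{"x":0,"y":0,"z":0,"wx":0,"wy":0,"wz":0,"fingers":1},{"x":0,"y":0,"z":0,"wx":0,"wy":0,"wz":0,"fingers":1},{"x":0,"y":0,"z":0,"wx":0,"wy":0,"wz":0,"fingers":1},{"x":0,"y":0,"z":0,"wx":0,"wy":0,"wz":0,"fingers":1},{"x":0,"y":0,"z":0,"wx":0,"wy":0,"wz":0,"fingers":1}], "newtons": 50}}

```text
time_s: 5.4
position: [0.5421, -0.2367, 0.1332]
eef_rot: [1.698, 2.642, 0.0]
ft_force: [-0.7, 0.3, 3.3]
gripper_width: 0.0132
```

>>> {"op": "jog_arm", "data": {"increments": [{"x":0,"y":0,"z":-0.15,"wx":0,"wy":0,"wz":0,"fingers":1},{"x":0,"y":0,"z":-0.4,"wx":0,"wy":0,"wz":0,"fingers":1},{"x":0,"y":0,"z":-0.9,"wx":0,"wy":0,"wz":0,"fingers":1},{"x":0,"y":0,"z":-1.5,"wx":0,"wy":0,"wz":0,"fingers":1},{"x":0,"y":0,"z":-2.1,"wx":0,"wy":0,"wz":0,"fingers":1},{"x":0,"y":0,"z":-2.7,"wx":0,"wy":0,"wz":0,"fingers":1},{"x":0,"y":0,"z":-3.1,"wx":0,"wy":0,"wz":0,"fingers":1},{"x":0,"y":0,"z":-3.3,"wx":0,"wy":0,"wz":0,"fingers":1}]}}

```text
time_s: 6.2
position: [0.5425, -0.2369, 0.301]
eef_rot: [1.697, 2.64, 0.001]
ft_force: [1.1, 0.5, -1.7]
gripper_width: 0.0134
```

```bash
python3 - <<'E'
from h import *
s=state(); print(s["position"],s["ft_force"],s["gripper_width"])
c=camera("wrist"); cv2.imwrite("pics/held.png",cv2.resize(c["frame"],(800,600),interpolation=2))
import pickle; pickle.dump((c,s),open("held.pkl","wb"))
th=101.2; t=np.radians(th)
X=-.006; x,y=.539+X*np.cos(t),.1808+X*np.sin(t)
print(x,y); go(x,y,.30,th)
E
```

```text
[ 0.54249811 -0.23691665  0.30103818] [ 1.08907346  0.52882475 -1.70005092] 0.013363939441299443
0.5401654061073199 0.17491426906790483
xyz [7.52 3.37 0.02] w [0.04 0.03 2.67] rows 8.2
```

View pics/held.png

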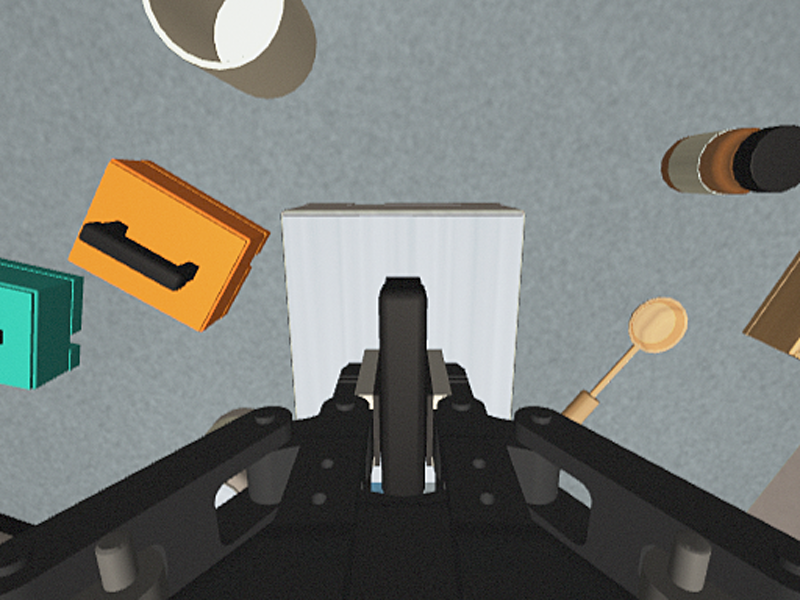

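The tin is held square: its lid's far corners are at (282,212) and (524,212), and the handle is centred at column 402.

```bash
python3 - <<'E'
from h import *
import pickle
c,s=pickle.load(open("held.pkl","rb"))
for dz in (0,.003):
    z=s["position"][2]-.132+.053-dz
    a,b=[onz(c,np.array(p)*.64,z) for p in ((282.5,212.5),(523.5,213))]
    M=R.from_rotvec(s["eef_rot"]).as_matrix()
    A,B=[M.T@(v-s["position"])*1000 for v in (a,b)]
    print(dz,"in tool mm",A.round(1),B.round(1),"width",np.linalg.norm(a-b)*1000,"mid",(A+B)/2, "yaw off deg",np.degrees(np.arctan2(B[0]-A[0],B[1]-A[1])))
E
```

```text
0 in tool mm [ 54.9 -40.8  78.8] [54.8 40.2 78.9] width 81.00878508060192 mid [54.80923277 -0.29477633 78.84773381] yaw off deg -0.060917614267740006
0.003 in tool mm [ 54.6 -41.6  81.7] [54.6 41.  81.9] width 82.64601174488459 mid [54.59597886 -0.29122322 81.8483543 ] yaw off deg -0.060917614267750254
```

>>> {"op": "jog_arm", "data": {"increments": [{"x":0.3,"y":0.13,"z":-0.3,"wx":0,"wy":0,"wz":0.1,"fingers":1},{"x":0.9,"y":0.4,"z":-0.6,"wx":0,"wy":0,"wz":0.4,"fingers":1},{"x":1.7,"y":0.76,"z":-0.8,"wx":0,"wy":0,"wz":0.7,"fingers":1},{"x":2.5,"y":1.12,"z":-0.8,"wx":0,"wy":0,"wz":1.0,"fingers":1},{"x":3.3,"y":1.48,"z":-0.8,"wx":0,"wy":0,"wz":1.3,"fingers":1},{"x":4.1,"y":1.84,"z":-0.8,"wx":0.04,"wy":0.03,"wz":1.6,"fingers":1},{"x":4.9,"y":2.2,"z":-0.8,"wx":0.04,"wy":0.03,"wz":1.9,"fingers":1},{"x":5.7,"y":2.55,"z":-0.8,"wx":0.04,"wy":0.03,"wz":2.2,"fingers":1}]}}

```text
time_s: 7.05
position: [0.5387, 0.0773, 0.3369]
eef_rot: [-1.942, -2.463, 0.004]
ft_force: [0.1, -0.6, -1.0]
gripper_width: 0.013
```

```bash
python3 - <<'E'
from h import *
print(state()["gripper_width"])
go(.5402,.1749,.33,101.2)
E
```

```text
0.013011715487488851
xyz [1.89 0.48 0.14] w [-0.06 -0.03  0.45] rows 2.0
```

>>> {"op": "jog_arm", "data": {"increments": [{"x":0.7,"y":0.2,"z":0,"wx":0,"wy":0,"wz":0.2,"fingers":1},{"x":1.3,"y":0.4,"z":0,"wx":0,"wy":0,"wz":0.4,"fingers":1},{"x":1.6,"y":0.45,"z":0,"wx":0,"wy":0,"wz":0.45,"fingers":1},{"x":1.75,"y":0.48,"z":0,"wx":0,"wy":0,"wz":0.45,"fingers":1},{"x":1.75,"y":0.48,"z":0,"wx":0,"wy":0,"wz":0.45,"fingers":1},{"x":1.75,"y":0.48,"z":0,"wx":0,"wy":0,"wz":0.45,"fingers":1}]}}

```text
time_s: 7.65
position: [0.5421, 0.1656, 0.3376]
eef_rot: [-1.99, -2.426, 0.004]
ft_force: [-0.9, -0.9, -1.3]
gripper_width: 0.0133
```

```bash
python3 - <<'E'
from h import *
s=state();print(s["gripper_width"],s["ft_force"])
go(.5402,.1749,.205,101.2)
E
```

```text
0.013341178544476284 [-0.90598437 -0.85212716 -1.33642086]
xyz [0.19 0.01 2.65] w [-0.05 -0.02  0.01] rows 2.7
```

>>> {"op": "jog_arm", "data": {"increments": [{"x":0.19,"y":0,"z":0.6,"wx":-0.05,"wy":-0.02,"wz":0,"fingers":1},{"x":0.19,"y":0,"z":1.2,"wx":-0.05,"wy":-0.02,"wz":0,"fingers":1},{"x":0.19,"y":0,"z":1.8,"wx":-0.05,"wy":-0.02,"wz":0,"fingers":1},{"x":0.19,"y":0,"z":2.3,"wx":-0.05,"wy":-0.02,"wz":0,"fingers":1},{"x":0.19,"y":0,"z":2.55,"wx":-0.05,"wy":-0.02,"wz":0,"fingers":1},{"x":0.19,"y":0,"z":2.6,"wx":-0.05,"wy":-0.02,"wz":0,"fingers":1},{"x":0.19,"y":0,"z":2.6,"wx":-0.05,"wy":-0.02,"wz":0,"fingers":1}]}}

```text
time_s: 8.35
position: [0.5403, 0.1753, 0.2085]
eef_rot: [1.993, 2.428, 0.001]
ft_force: [0.5, 1.1, -1.3]
gripper_width: 0.0132
```

```bash
python3 - <<'E'
from h import *
import pickle
s=state();print(s["gripper_width"],s["ft_force"],s["position"])
go(.5402,.1749,.190,101.2)
c=camera("side"); f=c["frame"]; 
p=proj(c,[[.54,.18,.08]])[0].astype(int); print(p)
x,y=np.maximum(p-[65,50],0); cr=f[y:y+100,x:x+130]
w=camera("wrist")["frame"]
cv2.imwrite("pics/hov.png",np.vstack([cv2.resize(cr,(390,300),interpolation=2),cv2.resize(w,(390,292))]))
E
```

```text
0.013181901647675805 [ 0.5499502   1.06577371 -1.31159566] [0.54025794 0.17532721 0.20853128]
xyz [-0.01 -0.    0.37] w [ 0.01 -0.    0.01] rows 0.4
[214 173]
```

View pics/hov.png

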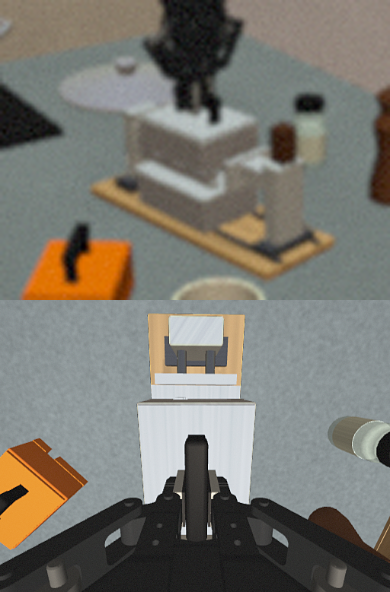

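The tin hovers just above the lid, square to it, with the stop plate clear ahead of it.

>>> {"op": "jog_arm", "data": {"increments": [{"x":0,"y":0,"z":0.06,"wx":0,"wy":0,"wz":0,"fingers":1},{"x":0,"y":0,"z":0.12,"wx":0,"wy":0,"wz":0,"fingers":1},{"x":0,"y":0,"z":0.17,"wx":0,"wy":0,"wz":0,"fingers":1},{"x":0,"y":0,"z":0.2,"wx":0,"wy":0,"wz":0,"fingers":1},{"x":0,"y":0,"z":0.24,"wx":0,"wy":0,"wz":0,"fingers":1},{"x":0,"y":0,"z":0.24,"wx":0,"wy":0,"wz":0,"fingers":1}]}}

```text
time_s: 9.05
position: [0.5397, 0.1758, 0.1957]
eef_rot: [-1.992, -2.429, -0.0]
ft_force: [-0.1, 0.0, -1.2]
gripper_width: 0.0131
```

>>> {"op": "jog_arm", "data": {"increments": [{"x":0,"y":0,"z":0.03,"wx":0,"wy":0,"wz":0,"fingers":1},{"x":0,"y":0,"z":0.06,"wx":0,"wy":0,"wz":0,"fingers":1},{"x":0,"y":0,"z":0.08,"wx":0,"wy":0,"wz":0,"fingers":1},{"x":0,"y":0,"z":0.09,"wx":0,"wy":0,"wz":0,"fingers":1},{"x":0,"y":0,"z":0.09,"wx":0,"wy":0,"wz":0,"fingers":1}]}}

```text
time_s: 9.55
position: [0.5399, 0.1758, 0.1915]
eef_rot: [1.992, 2.429, 0.001]
ft_force: [0.0, 0.1, -1.5]
gripper_width: 0.0133
```

>>> {"op": "jog_arm", "data": {"increments": [{"x":0,"y":0,"z":0.02,"wx":0,"wy":0,"wz":0,"fingers":1},{"x":0,"y":0,"z":0.04,"wx":0,"wy":0,"wz":0,"fingers":1},{"x":0,"y":0,"z":0.04,"wx":0,"wy":0,"wz":0,"fingers":1}]}}

```text
time_s: 9.85
position: [0.5401, 0.1758, 0.1911]
eef_rot: [1.992, 2.429, 0.003]
ft_force: [-3.4, -1.7, 10.5]
gripper_width: 0.0132
```

>>> {"op": "jog_arm", "data": {"increments": [{"x":0,"y":0,"z":-0.02,"wx":0,"wy":0,"wz":0,"fingers":1},{"x":0,"y":0,"z":-0.02,"wx":0,"wy":0,"wz":0,"fingers":0.8},{"x":0,"y":0,"z":-0.02,"wx":0,"wy":0,"wz":0,"fingers":0.5},{"x":0,"y":0,"z":-0.02,"wx":0,"wy":0,"wz":0,"fingers":0.3},{"x":0,"y":0,"z":-0.02,"wx":0,"wy":0,"wz":0,"fingers":0.3},{"x":0,"y":0,"z":-0.02,"wx":0,"wy":0,"wz":0,"fingers":0.3}]}}

```text
time_s: 10.45
position: [0.5399, 0.1758, 0.1904]
eef_rot: [-1.992, -2.429, -0.001]
ft_force: [0.3, -0.0, 0.1]
gripper_width: 0.0595
```

>>> {"op": "jog_arm", "data": {"increments": [{"x":0,"y":0,"z":-0.3,"wx":0,"wy":0,"wz":0,"fingers":0.3},{"x":0,"y":0,"z":-0.9,"wx":0,"wy":0,"wz":0,"fingers":0.3},{"x":0,"y":0,"z":-1.6,"wx":0,"wy":0,"wz":0,"fingers":0.3},{"x":0,"y":0,"z":-2.2,"wx":0,"wy":0,"wz":0,"fingers":0.3},{"x":0,"y":0,"z":-2.6,"wx":0,"wy":0,"wz":0,"fingers":0.3},{"x":0,"y":0,"z":-2.6,"wx":0,"wy":0,"wz":0,"fingers":0.3},{"x":0,"y":0,"z":-2.6,"wx":0,"wy":0,"wz":0,"fingers":0.3}]}}

```text
time_s: 11.15
position: [0.5399, 0.1758, 0.3203]
eef_rot: [1.992, 2.429, 0.002]
ft_force: [-0.7, 0.0, -0.4]
gripper_width: 0.0599
```

```bash
python3 - <<'E'
from h import *
s=state();print(s["gripper_width"],s["ft_force"],s["position"])
import pickle
c=camera("wrist"); pickle.dump(c,open("seat.pkl","wb")); cv2.imwrite("pics/seat.png",cv2.resize(c["frame"],(800,600),interpolation=2))
E
```

```text
0.05988767686897952 [-0.69372489  0.00387098 -0.42518704] [0.53992992 0.17577433 0.3202998 ]
```

View pics/seat.png

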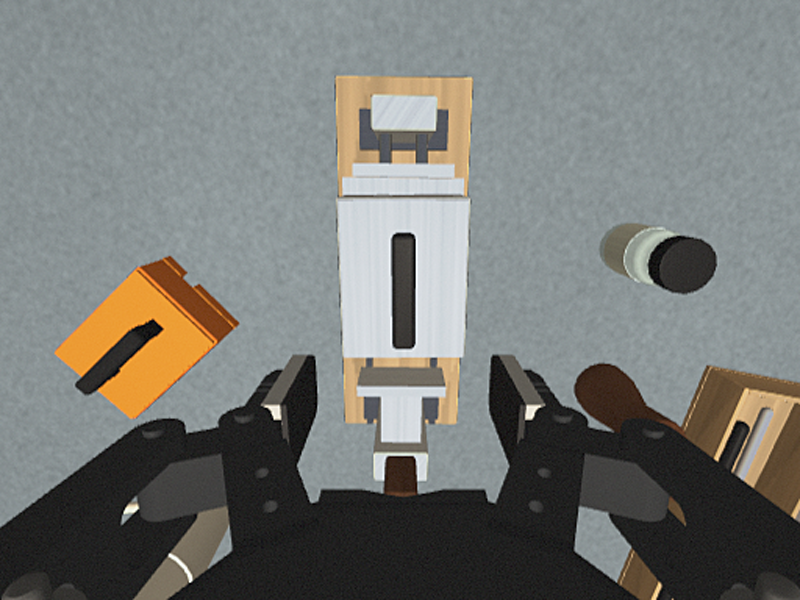

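The tin is seated square on the carrier: lid edges at x≈338–470, y≈197–357, with the stop plate clear at y≈165–190. The jaw plate is at y≈370–398 and the post at (401,475).

```bash
python3 - <<'E'
from h import *
import pickle
c=pickle.load(open("seat.pkl","rb")); k,s=np.cos(np.radians(101.18)),np.sin(np.radians(101.18)); q=(.539,.1808)
def loc(p,z): v=onz(c,np.array(p)*.64,z); d=v[:2]-q[:2]; return np.round([k*d[0]+s*d[1],-s*d[0]+k*d[1]],4)
print("tin lid",[loc(p,.111) for p in ((338,199),(470,198),(343,357),(463,357))],"handle",loc((403,234),.144),loc((403,348),.144))
print("jaw face top",loc((402,390),.106),"back?",loc((402,398),.106),"stop",loc((403,177),.106),loc((403,165),.106),"post",loc((401,457),.157),loc((401,457),.115))
w=lambda x,y:(q[0]+k*x-s*y,q[1]+s*x+k*y)
print(w(-.19,0)); go(*w(-.195,0),.32,101.2); go(*w(-.195,0),.195,101.2)
E
```

```text
tin lid [array([0.0488, 0.0406]), array([ 0.0496, -0.0421]), array([-0.0577,  0.041 ]), array([-0.0575, -0.0419])] handle [ 0.031  -0.0001] [-0.0378 -0.0003]
jaw face top [-0.0852  0.0001] back? [-0.0916  0.0001] stop [ 0.0622 -0.0001] [ 0.0694 -0.0001] post [-0.1046  0.0007] [-0.1342  0.0007]
(np.float64(0.5758394650751176), np.float64(-0.005594350271083043))
xyz [-3.8   0.   -0.01] w [-0.01 -0.    0.02] rows 3.8
xyz [-3.8   0.01  2.49] w [-0.01 -0.    0.02] rows 4.5
```

>>> {"op": "jog_arm", "data": {"increments": [{"x":-0.8,"y":0,"z":0,"wx":0,"wy":0,"wz":0,"fingers":0.6},{"x":-1.6,"y":0,"z":0,"wx":0,"wy":0,"wz":0,"fingers":0.9},{"x":-2.4,"y":0,"z":0,"wx":0,"wy":0,"wz":0,"fingers":1},{"x":-3.2,"y":0,"z":0,"wx":0,"wy":0,"wz":0,"fingers":1},{"x":-3.8,"y":0,"z":0,"wx":0,"wy":0,"wz":0,"fingers":1},{"x":-3.8,"y":0,"z":0.3,"wx":0,"wy":0,"wz":0,"fingers":1},{"x":-3.8,"y":0,"z":0.8,"wx":0,"wy":0,"wz":0,"fingers":1},{"x":-3.8,"y":0,"z":1.2,"wx":0,"wy":0,"wz":0,"fingers":1}]}}

```text
time_s: 12.0
position: [0.576, -0.0111, 0.2575]
eef_rot: [-1.992, -2.426, 0.002]
ft_force: [-0.0, -0.7, 0.0]
gripper_width: -0.0002
```

>>> {"op": "jog_arm", "data": {"increments": [{"x":0,"y":0,"z":0.5,"wx":0,"wy":0,"wz":0,"fingers":1},{"x":0,"y":0,"z":0.9,"wx":0,"wy":0,"wz":0,"fingers":1},{"x":0,"y":0,"z":1.2,"wx":0,"wy":0,"wz":0,"fingers":1},{"x":0,"y":0,"z":1.28,"wx":0,"wy":0,"wz":0,"fingers":1},{"x":0,"y":0,"z":1.28,"wx":0,"wy":0,"wz":0,"fingers":1},{"x":0,"y":0,"z":1.28,"wx":0,"wy":0,"wz":0,"fingers":1}]}}

```text
time_s: 12.6
position: [0.5772, -0.0105, 0.1966]
eef_rot: [1.992, 2.429, 0.001]
ft_force: [0.3, -0.3, 0.0]
gripper_width: 0.0001
```

```bash
cat >> h.py <<'E'
def carx():
    k,s=np.cos(np.radians(101.18)),np.sin(np.radians(101.18)); S=state(); d=S["position"][:2]-[.539,.1808]; F=S["ft_force"]
    print("t",S["time_s"],"car x,y mm",np.round([(k*d[0]+s*d[1])*1e3,(-s*d[0]+k*d[1])*1e3],1),"z",S["position"][2].round(4),"F along,side,z",np.round([k*F[0]+s*F[1],-s*F[0]+k*F[1],F[2]],1),"grip",S["gripper_width"].round(4))
E
python3 - <<'E'
from h import *
carx(); c=camera("side"); f=c["frame"]; p=proj(c,[[.56,.06,.12]])[0].astype(int); x,y=p-[70,52]
cv2.imwrite("pics/post.png",cv2.resize(f[y:y+105,x:x+140],(560,420),interpolation=2))
E
```

```text
Traceback (most recent call last):
  File "h.py", line 32, in carx
    print("t",S["time_s"],"car x,y mm",np.round([(k*d[0]+s*d[1])*1e3,(-s*d[0]+k*d[1])*1e3],1),"z",S["position"][2].round(4),"F along,side,z",np.round([k*F[0]+s*F[1],-s*F[0]+k*F[1],F[2]],1),"grip",S["gripper_width"].round(4))
                                                                                                                                                                                                    ^^^^^^^^^^^^^^^^^^^^^^^^
AttributeError: 'float' object has no attribute 'round'
```

>>> {"op": "jog_arm", "data": {"increments": [{"x":0.1,"y":0,"z":0,"wx":0,"wy":0,"wz":0,"fingers":1},{"x":0.2,"y":0,"z":0,"wx":0,"wy":0,"wz":0,"fingers":1},{"x":0.3,"y":0,"z":0,"wx":0,"wy":0,"wz":0,"fingers":1},{"x":0.4,"y":0,"z":0,"wx":0,"wy":0,"wz":0,"fingers":1},{"x":0.5,"y":0,"z":0,"wx":0,"wy":0,"wz":0,"fingers":1},{"x":0.6,"y":0,"z":0,"wx":0,"wy":0,"wz":0,"fingers":1},{"x":0.7,"y":0,"z":0,"wx":0,"wy":0,"wz":0,"fingers":1},{"x":0.8,"y":0,"z":0,"wx":0,"wy":0,"wz":0,"fingers":1}]}}

```text
time_s: 13.4
position: [0.5697, 0.0272, 0.1966]
eef_rot: [1.991, 2.425, -0.004]
ft_force: [1.9, -8.2, -0.8]
gripper_width: 0.0002
```

```bash
sed -i 's/S\["gripper_width"\].round(4)/round(S["gripper_width"],4)/' h.py; python3 - <<'E'
from h import *
carx(); c=camera("side"); f=c["frame"]; p=proj(c,[[.56,.06,.12]])[0].astype(int); x,y=p-[70,52]
cv2.imwrite("pics/post.png",cv2.resize(f[y:y+105,x:x+140],(560,420),interpolation=2))
E
```

```text
t 13.4 car x,y mm [-156.7   -0.3] z 0.1966 F along,side,z [-8.4 -0.2 -0.8] grip 0.0002
```

View pics/post.png

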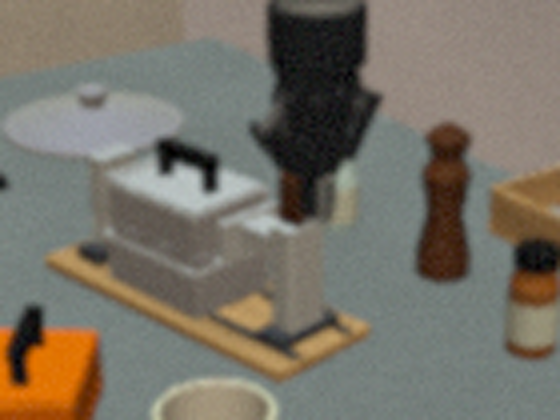

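The fingers bear squarely on the back of the post and the jaw slides at about 8.4 N. The tin still sits upright on the bottom tin.

>>> {"op": "jog_arm", "data": {"increments": [{"x":0.04,"y":0,"z":0,"wx":0,"wy":0,"wz":0,"fingers":1},{"x":0.08,"y":0,"z":0,"wx":0,"wy":0,"wz":0,"fingers":1},{"x":0.12,"y":0,"z":0,"wx":0,"wy":0,"wz":0,"fingers":1},{"x":0.16,"y":0,"z":0,"wx":0,"wy":0,"wz":0,"fingers":1},{"x":0.2,"y":0,"z":0,"wx":0,"wy":0,"wz":0,"fingers":1},{"x":0.24,"y":0,"z":0,"wx":0,"wy":0,"wz":0,"fingers":1},{"x":0.28,"y":0,"z":0,"wx":0,"wy":0,"wz":0,"fingers":1},{"x":0.32,"y":0,"z":0,"wx":0,"wy":0,"wz":0,"fingers":1}]}}

```text
time_s: 14.25
position: [0.5667, 0.0426, 0.1966]
eef_rot: [1.991, 2.424, -0.004]
ft_force: [0.8, -8.1, -1.0]
gripper_width: 0.0001
```

```bash
python3 -c "
from h import *
carx();carx()"
```

```text
t 14.25 car x,y mm [-141.    -0.4] z 0.1966 F along,side,z [-8.1  0.8 -1. ] grip 0.0001
t 14.25 car x,y mm [-141.    -0.4] z 0.1966 F along,side,z [-8.1  0.8 -1. ] grip 0.0001
```

>>> {"op": "jog_arm", "data": {"increments": [{"x":0.02,"y":0,"z":0,"wx":0,"wy":0,"wz":0,"fingers":1},{"x":0.04,"y":0,"z":0,"wx":0,"wy":0,"wz":0,"fingers":1},{"x":0.06,"y":0,"z":0,"wx":0,"wy":0,"wz":0,"fingers":1},{"x":0.08,"y":0,"z":0,"wx":0,"wy":0,"wz":0,"fingers":1},{"x":0.1,"y":0,"z":0,"wx":0,"wy":0,"wz":0,"fingers":1}]}}

```text
time_s: 14.75
position: [0.5658, 0.0473, 0.1966]
eef_rot: [1.991, 2.424, -0.004]
ft_force: [2.3, -8.9, -1.3]
gripper_width: 0.0
```

>>> {"op": "jog_arm", "data": {"increments": [{"x":0.02,"y":0,"z":0,"wx":0,"wy":0,"wz":0,"fingers":1},{"x":0.04,"y":0,"z":0,"wx":0,"wy":0,"wz":0,"fingers":1},{"x":0.06,"y":0,"z":0,"wx":0,"wy":0,"wz":0,"fingers":1}]}}

```text
time_s: 15.05
position: [0.5652, 0.0502, 0.1966]
eef_rot: [1.991, 2.424, -0.004]
ft_force: [2.5, -8.5, -1.1]
gripper_width: -0.0002
```

```bash
python3 -c "
from h import *
carx()"
```

```text
t 15.05 car x,y mm [-133.2   -0.4] z 0.1966 F along,side,z [-8.8 -0.8 -1.1] grip -0.0002
```

>>> {"op": "jog_arm", "data": {"increments": [{"x":0.02,"y":0,"z":0,"wx":0,"wy":0,"wz":0,"fingers":1},{"x":0.04,"y":0,"z":0,"wx":0,"wy":0,"wz":0,"fingers":1}]}}

```text
time_s: 15.25
position: [0.5649, 0.0522, 0.1966]
eef_rot: [1.991, 2.424, -0.004]
ft_force: [2.3, -8.7, -1.4]
gripper_width: 0.0001
```

>>> {"op": "jog_arm", "data": {"increments": [{"x":0.02,"y":0,"z":0,"wx":0,"wy":0,"wz":0,"fingers":1},{"x":0.04,"y":0,"z":0,"wx":0,"wy":0,"wz":0,"fingers":1}]}}

```text
time_s: 15.45
position: [0.5645, 0.0541, 0.1966]
eef_rot: [1.991, 2.424, -0.004]
ft_force: [3.0, -9.2, -1.3]
gripper_width: -0.0002
```

```bash
python3 - <<'E'
from h import *
carx(); c=camera("wrist"); cv2.imwrite("pics/w2.png",cv2.resize(c["frame"],(640,480),interpolation=2))
E
```

```text
t 15.45 car x,y mm [-129.2   -0.4] z 0.1966 F along,side,z [-9.6 -1.2 -1.3] grip -0.0002
```

View pics/w2.png

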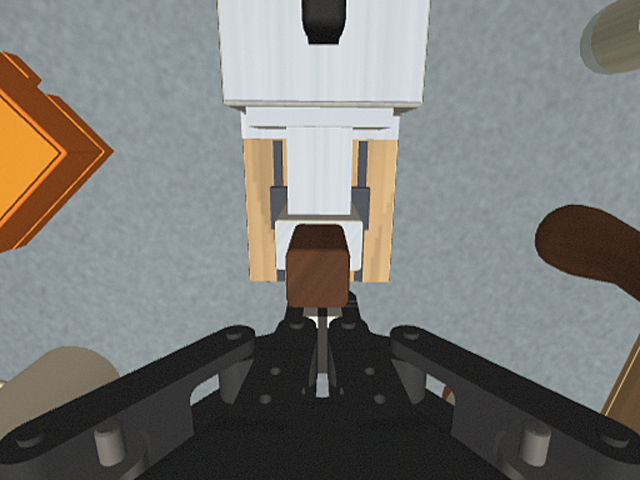

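The jaw plate now meets the tin's end face (y≈107) and pushes it along the rib.

>>> {"op": "jog_arm", "data": {"increments": [{"x":0.02,"y":0,"z":0,"wx":0,"wy":0,"wz":0,"fingers":1},{"x":0.04,"y":0,"z":0,"wx":0,"wy":0,"wz":0,"fingers":1},{"x":0.06,"y":0,"z":0,"wx":0,"wy":0,"wz":0,"fingers":1}]}}

```text
time_s: 15.8
position: [0.564, 0.0567, 0.1966]
eef_rot: [1.991, 2.423, -0.005]
ft_force: [2.5, -11.4, -1.2]
gripper_width: 0.0002
```

>>> {"op": "jog_arm", "data": {"increments": [{"x":0.02,"y":0,"z":0,"wx":0,"wy":0,"wz":0,"fingers":1},{"x":0.04,"y":0,"z":0,"wx":0,"wy":0,"wz":0,"fingers":1}]}}

```text
time_s: 16.0
position: [0.5637, 0.0579, 0.1966]
eef_rot: [1.991, 2.422, -0.007]
ft_force: [4.0, -14.1, -0.7]
gripper_width: 0.0001
```

>>> {"op": "jog_arm", "data": {"increments": [{"x":0,"y":0,"z":0,"wx":0,"wy":0,"wz":0,"fingers":1},{"x":0,"y":0,"z":0,"wx":0,"wy":0,"wz":0,"fingers":1}]}}

```text
time_s: 16.2
position: [0.5637, 0.058, 0.1966]
eef_rot: [1.991, 2.422, -0.006]
ft_force: [3.6, -12.8, -0.5]
gripper_width: 0.0001
```

```bash
python3 - <<'E'
from h import *
import time
for i in range(4): carx(); camera("wrist")
carx()
E
```

```text
t 16.2 car x,y mm [-125.3   -0.5] z 0.1966 F along,side,z [-13.2  -1.1  -0.5] grip 0.0001
t 16.25 car x,y mm [-125.3   -0.5] z 0.1966 F along,side,z [-12.7  -1.5   0.1] grip 0.0003
t 16.3 car x,y mm [-125.3   -0.4] z 0.1966 F along,side,z [-13.   -0.6  -0.8] grip -0.0002
t 16.35 car x,y mm [-125.3   -0.5] z 0.1966 F along,side,z [-11.7  -0.7  -1.2] grip -0.0001
t 16.4 car x,y mm [-125.3   -0.5] z 0.1966 F along,side,z [-13.4  -0.3  -0.2] grip 0.0001
```

>>> {"op": "jog_arm", "data": {"increments": [{"x":0.01,"y":0,"z":0,"wx":0,"wy":0,"wz":0,"fingers":1},{"x":0.02,"y":0,"z":0,"wx":0,"wy":0,"wz":0,"fingers":1},{"x":0.02,"y":0,"z":0,"wx":0,"wy":0,"wz":0,"fingers":1}]}}

```text
time_s: 16.7
position: [0.5636, 0.0585, 0.1967]
eef_rot: [1.99, 2.421, -0.008]
ft_force: [3.0, -13.8, -0.9]
gripper_width: 0.0002
```

```bash
python3 - <<'E'
from h import *
for i in range(4): carx(); camera("wrist")
E
```

```text
t 16.7 car x,y mm [-124.7   -0.5] z 0.1967 F along,side,z [-14.1  -0.3  -0.9] grip 0.0002
t 16.75 car x,y mm [-124.7   -0.5] z 0.1966 F along,side,z [-15.1  -0.6  -0.8] grip 0.0002
t 16.8 car x,y mm [-124.7   -0.4] z 0.1966 F along,side,z [-14.6  -0.4  -0.6] grip -0.0002
t 16.85 car x,y mm [-124.7   -0.5] z 0.1967 F along,side,z [-14.5  -1.2  -1.1] grip 0.0001
```

The push is steady at about 14.5 N, which gives about 6 N of squeeze. I'll back straight off and then lift.

>>> {"op": "jog_arm", "data": {"increments": [{"x":-0.05,"y":0,"z":0,"wx":0,"wy":0,"wz":0,"fingers":1},{"x":-0.15,"y":0,"z":0,"wx":0,"wy":0,"wz":0,"fingers":1},{"x":-0.4,"y":0,"z":0,"wx":0,"wy":0,"wz":0,"fingers":1},{"x":-0.8,"y":0,"z":0,"wx":0,"wy":0,"wz":0,"fingers":1},{"x":-0.8,"y":0,"z":-0.5,"wx":0,"wy":0,"wz":0,"fingers":1},{"x":-0.8,"y":0,"z":-1.2,"wx":0,"wy":0,"wz":0,"fingers":1},{"x":-0.8,"y":0,"z":-1.9,"wx":0,"wy":0,"wz":0,"fingers":1},{"x":-0.8,"y":0,"z":-2.4,"wx":0,"wy":0,"wz":0,"fingers":1}]}}

```text
time_s: 17.7
position: [0.5708, 0.0223, 0.3189]
eef_rot: [1.991, 2.428, 0.003]
ft_force: [0.7, 0.9, -0.4]
gripper_width: -0.0001
```

>>> {"op": "jog_arm", "data": {"increments": [{"x":1.0,"y":0,"z":0,"wx":0,"wy":0,"wz":0,"fingers":1},{"x":2.0,"y":0,"z":0,"wx":0,"wy":0,"wz":0,"fingers":1},{"x":2.8,"y":0,"z":0,"wx":0,"wy":0,"wz":0,"fingers":1},{"x":2.8,"y":0,"z":0,"wx":0,"wy":0,"wz":0,"fingers":1},{"x":2.8,"y":0,"z":0,"wx":0,"wy":0,"wz":0,"fingers":1}]}}

```text
time_s: 18.2
position: [0.5428, 0.1605, 0.3164]
eef_rot: [1.99, 2.431, 0.0]
ft_force: [0.6, -0.5, 0.6]
gripper_width: 0.0
```

```bash
python3 - <<'E'
from h import *
import pickle
carx(); c=camera("wrist"); d=camera("side"); pickle.dump(c,open("end.pkl","wb"))
p=proj(d,[[.545,.12,.1]])[0].astype(int); x,y=p-[70,52]
cv2.imwrite("pics/end.png",np.vstack([cv2.resize(c["frame"][:300],(512,300)),cv2.resize(d["frame"][y:y+105,x:x+140],(400,300),interpolation=2).copy() if 0 else cv2.resize(d["frame"][y:y+80,x:x+140],(512,293),interpolation=2)]))
E
```

```text
t 18.2 car x,y mm [-20.7   0.2] z 0.3164 F along,side,z [-0.6 -0.5  0.6] grip 0.0
```

View pics/end.png

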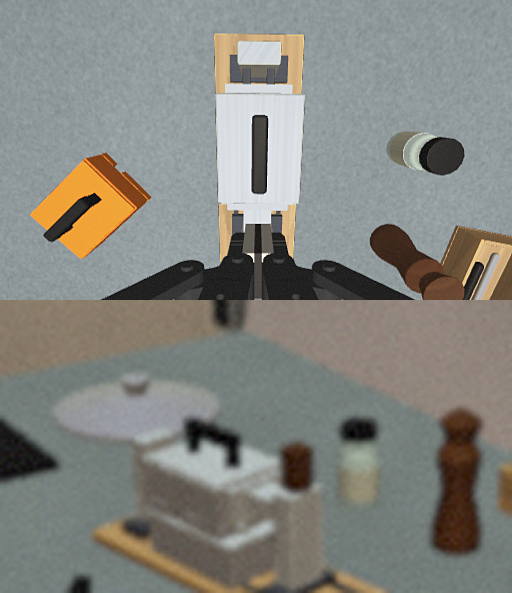

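The tin is clamped between the jaw plate (y≈205) and the stop plate (y≈90). It sits level and square, and the arm is clear.

```bash
python3 - <<'E'
from h import *
print(finish_job())
E
```

```text
the job is handed in; nothing more can be done
None
```

The tin is stacked in the carrier and clamped, and I handed the job in at about 18 s of the 58 s allowed. The hand-in gave no verdict.

- **Stacking:** I picked the silver tin up by its handle and lowered it square onto the bottom tin. The tool met no resistance on the way down. Contact came at tool height 0.191 m, the height that matches the groove fully down over the rib. I then let go and lifted off.
- **Clamping:** With closed fingers I pushed the jaw's post. The slide alone took about 8.1 to 8.8 N, and the force rose once the tin reached the stop. I stopped at a steady push of about 14.5 N, which leaves about 6 N of squeeze, then backed straight off.
- **Last checks:** The final wrist and side pictures show the tin level and square between the jaw plate and the stop plate. The arm was clear, with about 0 N at the wrist, and the bystanders in view looked undisturbed.
- **Not measured:** I worked the squeeze out from the push force and did not measure it again after letting go. Single force readings scattered by about 1 N.
- **One mismatch:** My first fit of the carrier, from its base corners, was 16 mm off along its length because the base is not centred under the bottom tin. I used the lid corners and the rib end instead, and those agreed.

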